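# Fix a hanger over the hidden divider behind a thin cabinet back

## Task

The small wall cabinet lies face down and needs its hanger: feel along its thin white back with light pressing to find the upright divider hidden behind it, and lay the hanger on the pencil line, centred over the divider and lengthwise along it. Then press the hanger's brass-headed pin fully home. The back is only thin board and breaks if it is pressed hard or pushed in where nothing backs it, so press gently; leave the mug and the pencil where they are.

Things in the scene. Friction and masses are not known exactly. Their poses are not given: they have to be found in the camera images.
- cabinet: shallow wall cabinet lying on its open front, fixed: pale wooden frame 190 mm (its x) by 274 mm (its y) by 62 mm high, boards 12 mm thick, a flat off-white back panel on top. Origin: centre of its underside; z up. Inside, unseen, one 25 mm thick divider stands just under the panel, along the cabinet's x axis from board to board; its middle is at cabinet y between -50 and +50 mm.
- panel_mid (a point): middle of the white back panel's upper face, 62 mm above the cabinet's origin. Under the closed fingers the free panel gives about 0.7 mm per newton; within 30 to 40 mm of the divider or the side boards it grows stiffer, and right over the divider it gives only about 0.15 mm per newton. Fingers slide on it with friction about 0.6. It breaks when pressed with more than 25 N.
- line_mid (a point): middle of the grey pencil line that is drawn on the white back panel along the cabinet's y axis, the full length of the panel; on the panel's upper face, 30 mm from the cabinet's middle towards +x of the cabinet
- hanger: loose hanger, 90 g: steel foot plate 78 mm long (its x) with round ends, 32 mm wide (its y) and 3.5 mm thick, flat underneath; on its middle a grey block 30 mm long (x), 24 mm wide (y), top 18 mm above the underside: grip the block across its 24 mm. Origin: centre of the underside, z up. Its two ends are alike. The long axis belongs along the divider.
- pin (a joint): drive pin in the middle of the hanger's grey block, 0 as it stands, 0.006 m fully home; it moves straight down, stays where it is left, and needs a push of about 10 N all the way. Where nothing backs it, the panel sinks more than 3 mm under that push and breaks; over the divider it holds.
- pin_head (a point): centre of the top of the pin's brass head (15 mm across, 4 mm thick), 28 mm above the hanger's underside at the start, 22 mm when home
- mug: white mug, 92 mm across, 95 mm high, on a cork coaster; origin under its middle. Not to be moved.
- pencil: yellow pencil lying on the desk, 172 mm long. Not to be moved.

How it is judged:
On the way:
1. the hanger lies on the back panel where the pencil line crosses the divider, its pin not yet driven (z of hanger in the frame of cabinet between 0.059 and 0.065 m and horizontal distance between hanger and divider_c1 below 0.01 m and angle between hanger's own z axis and vertical below 0.1 rad and value of joint pin below 0.0015 m), for 0.2 s.
At the end, for the whole second after the job is handed in: The hanger lies flat and still on the back panel, its middle within 10 mm of the point where the pencil line crosses the middle of the hidden divider, its long axis within 0.15 rad of the divider's direction, and the pin is at least 5 mm of its 6 mm down (value of joint pin above 0.005 m and z of hanger in the frame of cabinet between 0.0595 and 0.0645 m and horizontal distance between hanger and divider_c1 below 0.01 m and angle between the x axis of hanger and the x axis of cabinet, either way round below 0.15 rad and angle between hanger's own z axis and vertical below 0.06 rad and linear speed of hanger below 0.01 m/s); the robot touches nothing.
It fails at once if the robot presses the cabinet with more than 25 N (contact force between any of the fingers, the arm and cabinet above 25 N).
It fails at once if the back panel is pushed in more than 3 mm under the hanger (contact force between hanger and cabinet above 1 N and horizontal distance between hanger and cabinet below 0.12 m and z of hanger in the frame of cabinet between 0.04 and 0.059 m).
It fails at once if the mug or the pencil is moved by more than 20 mm (distance of any of mug, pencil from where it was at the start of the episode above 0.02 m).
It also fails if it takes over 66 s, if anything falls off the work surface, if the arm or the gripper's body presses on something with over 40 N, if the wrist force passes 120 N, or if a joint passes its speed limit or range.

## Robot

A 6-joint arm with a two-finger parallel gripper is mounted at the origin on a cart in front of the work surface, level with it; the furniture and walls round the work are solid. World frame = base frame: x ahead of the robot, y to its left, z up, the work surface at z = 0. Lengths are in m, angles in rad, forces in N, time in s.
With the tool pointing down it reaches from about 0.425 to 0.925 m from the base axis. Payload 12.5 kg.
Tool frame: the origin (TCP) lies midway between the tips of the shut fingers; the grasp point (between the pads) lies 19 mm behind it; z points along the fingers, y is the line along which they close (so a half turn about z gives the same grasp; the last joint's range is limited). The gripper opens to 85 mm and grips with 20 to 120 N. Pads are 22 mm wide; open, the fingers measure 114 mm over their backs; the gripper's body (76 mm by 85 mm) begins 54 mm behind the grasp point. The pads swing forward as they close: fully open they stand 13 mm farther back than shut.
Start: joints at [-1.297, 0.491, 1.559, -0, 1.092, -0.106], TCP at [0.232, -0.58, 0.231] pointing down, gripper open.
Joint ranges: [-3.1, 3.1], [-0.84, 2.19], [0.05, 2.79], [-1.13, 4.28], [0.06, 2.93], [-2.69, 2.69]. Speed limits (rad/s): [2.22, 2.22, 2.79, 3.14, 3.14, 3.14].

## Interface

Orientations are given as [roll, pitch, yaw] about the fixed x, y, z axes, in that order (R = Rz(yaw) Ry(pitch) Rx(roll)).
In Python, from rig import manip gives the robot as it stands.
- The arm moves only by the tool play_rows, never from a script. Its argument "moves" is a list of rows, each a list of 7 numbers: the shift along the tool's x, y, z in m, then the turn, a rotation vector about the tool's x, y, z in degrees, then the finger opening in m, from 0 to 0.0854. A call has 1 to 10 rows; each row shifts and turns the commanded pose from where the row before left it, along the tool's axes as they then stand; what a row does not reach is not made up. A row lasts 1/12 s, in which the tool goes at most 41.7 mm and 7.16 degrees, less where a joint would pass 70% of its speed; a pose out of reach is approached as far as the arm can. A call with a gripper value outside its range is refused whole. The fingers move at their own pace and stop on an object; "newtons" is the grip in N (left out, the last holds). Time passes only in rows, so rows that do not move let the fingers close. It gives the time, the measured TCP pose, the force, the opening and the grip force at its end, in the units of the state.
- manip.state(): the state, without advancing time (a new reading comes with each control period).
- manip.capture(name): name is "scene" or "top" or "wrist"; returns a dict with "img" (400x640x3 uint8, red, green, blue), "z_map" (400x640 float32, m along the optical axis (not along the pixel's ray), 0 where there is no reading), "fx", "fy", "cx", "cy" (pixels), "R" (3x3) and "t" (3): a world point X has camera coordinates R X + t. Camera axes: x right, y down, z forward; pixel columns grow to the right and rows downward; lengths in m; the calibration is good to about 2 mm. A picture is of the moment at which its call begins.
- manip.sign_off(): hands the job in; it is judged then, once.
The state is a dict: "t": time; "joints": joint angles; "joint_velocities": joint speeds; "joint_torque": joint torques, N m; "tool_pos": TCP position; "eef_rot": TCP orientation; "force": force on the tool from outside, world axes, zero at the start; "torque": the same for the moment, N m; "gripper_width": opening from 0.0 (shut) to 1.0 (fully open); "grasp_force": force on a finger pad.
Only numpy, scipy, OpenCV 4.12 (cv2) and the standard library are available. Lean on these libraries where they do the work, as an engineer would, in place of code of your own. Each camera call takes 0.05 s, during which the arm holds its last target. There are 200 camera calls.

## Working session

There is one attempt and no reset: what is moved stays moved. The work goes in short steps, Python scripts to look and compute and a tool call to move; the robot and the scene stay as the last step left them, time stands still between calls to the robot, and variables do not carry over. Pictures are saved under pics/ and viewed, at most 10 in all, crops included, and the job is handed in when it is done.

Besides the shell and the picture viewer there is one more tool, called after "Request:" in YAML: its name, and indented under it one key for each argument. play_rows: Moves the arm, as the interface text tells. Its arguments: {"type":"object","properties":{"moves":{"type":"array","items":{"type":"array","items":{"type":"number"}}},"newtons":{"type":"number"}},"required":["moves"]}

```bash
ls; mkdir -p pics; python3 - <<'E'
from rig import manip
import cv2,numpy as np
s=manip.state();print(s)
for n in("scene","top"):
    c=manip.capture(n);np.savez(f"{n}0.npz",**c);cv2.imwrite(f"pics/{n}0.png",c["img"][:,:,::-1]);print(n,c["fx"],c["cx"],c["cy"],c["R"],c["t"])
E
```

```text
pics
{'t': 0.0, 'joints': array([-1.29661576e+00,  4.91544121e-01,  1.55947156e+00,  5.25849387e-06,
        1.09168662e+00, -1.05621955e-01]), 'joint_velocities': array([-0.00071358,  0.00020221,  0.00073041,  0.00083217, -0.00159248,
       -0.00137116]), 'joint_torque': array([ 8.58413514e-04, -6.18445945e+01, -2.61594111e+01, -2.98442593e-06,
        4.07656000e-03, -2.38773072e-05]), 'tool_pos': array([ 0.23165666, -0.58023166,  0.23072971]), 'eef_rot': array([-3.14048967e+00, -1.21623811e-04,  3.79800032e-01]), 'force': array([ 0.49414267,  0.33828238, -0.06347642]), 'torque': array([-0.02059418, -0.03326986, -0.01786764]), 'grasp_force': 0.0, 'gripper_width': 1.0010911768783302}
scene 408.513295337659 316.68231775646 201.2904701551992 [[-0.78019893 -0.62551254 -0.00486716]
 [-0.41370785  0.52182077 -0.74602205]
 [ 0.46918594 -0.58003202 -0.66590345]] [0.42356008 0.25930701 0.80005237]
top 415.3667333286675 324.6513925897725 200.8171470256771 [[-0.02902118 -0.9995763  -0.0022348 ]
 [-0.97806973  0.02885794 -0.2062688 ]
 [ 0.20624589 -0.00380037 -0.97849282]] [0.03933455 0.51007093 1.06723091]
```

View pics/scene0.png

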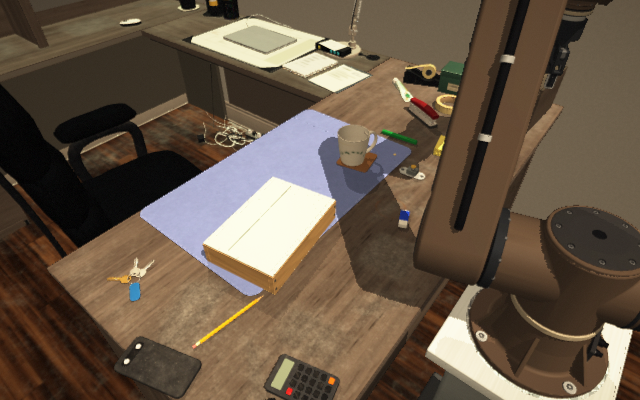

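View pics/top0.png

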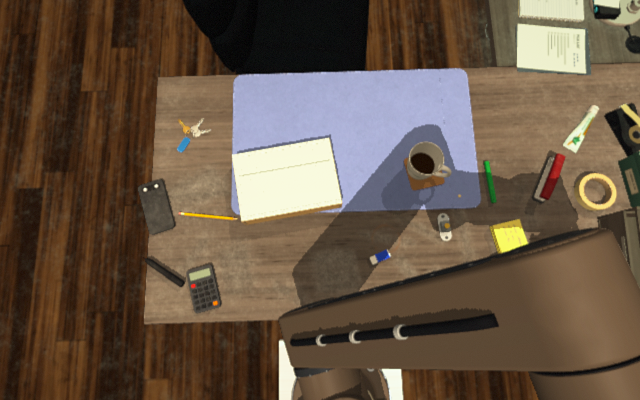

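The top view shows the panel with corners near (232,154), (331,137), (342,207) and (240,221), and the pencil line running from (236,178) to (332,162). The hanger is at about (445,227), just below the mug at (425,165). The pencil is left of the cabinet.

```bash
cat > h.py <<'E'
import numpy as np,cv2
def pw(c,u,v,z=None):
    "world point of pixel by depth, or on plane world-z"
    R,t=c["R"],c["t"];d=np.array([(u-c["cx"])/c["fx"],(v-c["cy"])/c["fy"],1.])
    o=-R.T@t;r=R.T@d
    return o+r*((z-o[2])/r[2] if z is not None else c["z_map"][int(round(v)),int(round(u))])
def cloud(c):
    v,u=np.mgrid[:400,:640];Z=c["z_map"].astype(float)
    P=np.stack([(u-c["cx"])/c["fx"]*Z,(v-c["cy"])/c["fy"]*Z,Z],-1)
    return (P-c["t"])@c["R"]
E
python3 - <<'E'
from h import *
for n in("top","scene"):
    c=dict(np.load(n+"0.npz"));P=cloud(c);img=c["img"].astype(int)
    m=(P[...,2]>.052)&(P[...,2]<.072)&(c["z_map"]>0)&(P[...,0]>.4)&(P[...,0]<.8)&(P[...,1]>0)&(P[...,1]<.5)
    nl,lab,st,ce=cv2.connectedComponentsWithStats(m.astype(np.uint8));k=1+st[1:,4].argmax();m=lab==k
    q=P[m];r=cv2.minAreaRect(q[:,:2].astype(np.float32));print(n,"cab",r,np.median(q[:,2]))
    # line: dark pixels inside panel
    g=img.sum(2);me=cv2.erode(m.astype(np.uint8),np.ones((9,9)))>0
    bg=cv2.medianBlur(np.clip(g/3,0,255).astype(np.uint8),11)
    l=me&(bg-g/3.>8);print("line px",l.sum())
    if l.sum()>5:
        L=P[l];print(cv2.fitLine(L[:,:2].astype(np.float32),cv2.DIST_HUBER,0,.01,.01).ravel())
    if n=="top":
        h=(P[...,2]>.002)&(P[...,2]<.045);h[:205]=0;h[250:]=0;h[:,:425]=0;h[:,465:]=0
        q=P[h];print("hanger",h.sum(),cv2.minAreaRect(q[:,:2].astype(np.float32)),q[:,2].max(), q.mean(0))
        cv2.imwrite("pics/t1.png",cv2.resize(c["img"][120:260,390:490,::-1],None,fx=4,fy=4,interpolation=cv2.INTER_CUBIC))
        mu=P[130:200,395:460].reshape(-1,3);mu=mu[mu[:,2]>.08];print("mug",mu.min(0),mu.max(0))
E
```

```text
top cab ((0.5751017332077026, 0.12805159389972687), (0.1900782734155655, 0.27376434206962585), 8.97697639465332) 0.0621877912089029
line px 114
[ 0.15110749 -0.98851734  0.60761803  0.11125794]
hanger 713 ((0.43899422883987427, -0.3074108362197876), (0.11100587248802185, 0.125875324010849), 85.84125518798828) 0.03246396895422921 [ 0.44250316 -0.30582621  0.00642249]
mug [ 0.27991448 -0.31292355  0.08000127] [0.65594105 0.02865417 1.1495774 ]
scene cab ((0.572830080986023, 0.12826815247535706), (0.19150273501873016, 0.27545520663261414), 8.642425537109375) 0.06047401040487788
line px 78
[ 0.14330773 -0.9896782   0.5974458   0.16920167]
```

View pics/t1.png

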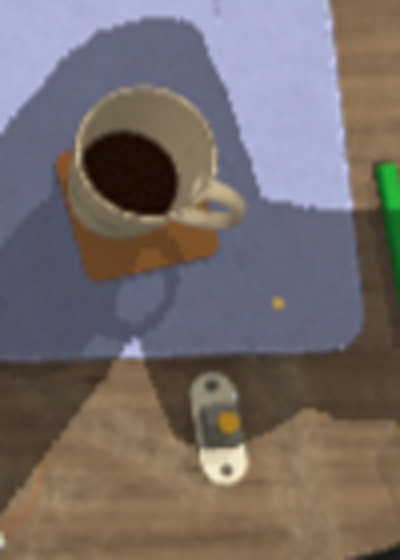

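The crop shows the hanger lying clear of the mug. Its plate holes are at crop (211,385) and (227,470), with the block between them.

```bash
cat >> h.py <<'E'
def go(s,pos,yaw,n):
    "rows for tool-down motion to pos,yaw in n rows: print per-row values (mm, deg) with turn first evenly mixed"
    from scipy.spatial.transform import Rotation as Ro
    R=Ro.from_euler("xyz",s["eef_rot"]).as_matrix()
    y0=np.arctan2(R[1,0],R[0,0]);dy=(yaw-y0+np.pi/2)%np.pi-np.pi/2
    T=Ro.from_euler("xyz",[np.pi,0,y0+dy]).as_matrix()
    d=R.T@(np.array(pos)-s["tool_pos"]);rv=np.degrees(Ro.from_matrix(R.T@T).as_rotvec())
    print("shift tool mm (at present yaw)",(d*1e3).round(1),"after turn",(T.T@(np.array(pos)-s["tool_pos"])*1e3).round(1),"turn",rv.round(2),"yaw0",y0)
E
python3 - <<'E'
from h import *
from rig import manip
c=dict(np.load("top0.npz"))
a=pw(c,442.75,216.25,.0035);b=pw(c,446.75,237.5,.0035);d=a-b
print(a,b,(a+b)/2,np.arctan2(d[1],d[0]),np.linalg.norm(d))
print(pw(c,390+229/4,120+421/4,.026))
s=manip.state();go(s,[(a+b)[0]/2-.03,(a+b)[1]/2,.22],np.arctan2(d[1],d[0]),10)
w=manip.capture("wrist");o=-w["R"].T@w["t"];print("wrist cam",o,"fwd",w["R"][2],"right",w["R"][0],w["fx"])
E
```

```text
[ 0.46766285 -0.30459292  0.0035    ] [ 0.40785271 -0.31042455  0.0035    ] [ 0.43775778 -0.30750873  0.0035    ] 0.09719512572587607 0.06009376992538391
[ 0.43876555 -0.30813527  0.026     ]
shift tool mm (at present yaw) [ 264.6 -188.    11. ] after turn [ 201.7 -254.4   10.8] turn [-0.06  0.   16.19] yaw0 0.37977198808478274
wrist cam [ 0.30540811 -0.55009504  0.37416491] fwd [-0.28805754 -0.11289184 -0.95093548] right [ 0.36957478 -0.92919954 -0.00164024] 348.1385183951162
```

Request:
play_rows:
  moves:
    - [0.032,-0.02,0,0,0,0,0.0854]
    - [0.033,-0.02,0,0,0,0,0.0854]
    - [0.033,-0.02,0,0,0,0,0.0854]
    - [0.033,-0.02,0,0,0,0,0.0854]
    - [0.033,-0.02,0,0,0,0,0.0854]
    - [0.033,-0.02,0,0,0,0,0.0854]
    - [0.033,-0.02,0,0,0,0,0.0854]
    - [0.033,-0.02,0,0,0,0,0.0854]
    - [0.03,-0.017,0,0,0,0,0.0854]
    - [0,0,0,0,0,0,0.0]

```text
t: 0.98
tool_pos: [0.4407, -0.3033, 0.2313]
eef_rot: [-3.141, -0.001, 0.384]
force: [0.8, -0.5, 0.1]
gripper_width: 0.879
grasp_force: 0.0
```

```bash
python3 - <<'E'
from h import *
from rig import manip
c=manip.capture("wrist");s=manip.state();np.savez("w1.npz",**c);cv2.imwrite("pics/w1.png",c["img"][:,:,::-1]);print(s["tool_pos"],s["eef_rot"],s["t"],s["force"])
q=c["R"]@np.array([.4378,-.3075,.0035])+c["t"];print(q[:2]/q[2]*c["fx"]+[c["cx"],c["cy"]])
go(s,[.5687,.127,.10],.153,10)
E
```

```text
[ 0.43961133 -0.30522661  0.23128087] [-3.14142573e+00 -4.33563433e-05  3.83878053e-01] 1.0333 [-0.18511514 -1.34152168 -0.36027021]
[321.55193555 162.52577681]
shift tool mm (at present yaw) [ 281.6 -352.4  131.4] after turn [ 193.5 -407.5  131.3] turn [-1.000e-02 -0.000e+00  1.323e+01] yaw0 0.3838780525705449
```

View pics/w1.png

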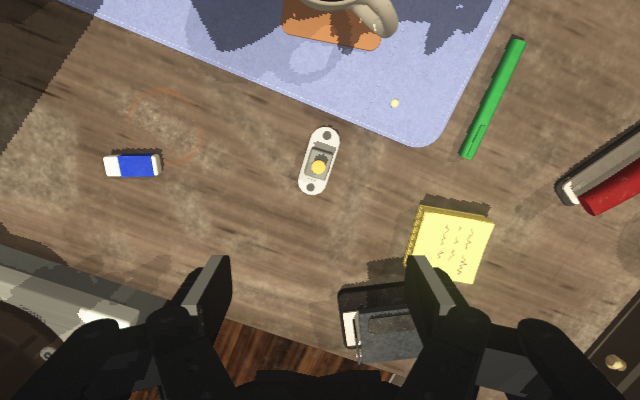

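The wrist view confirms the hanger, with holes at (327,136) and (311,187). That puts its middle about 2 mm from the estimate taken from the top view. Next I go to the cabinet and feel along it.

Request:
play_rows:
  moves:
    - [0.02,-0.022,0,0,0,0,0]
    - [0.026,-0.028,0,0,0,0,0]
    - [0.026,-0.028,0,0,0,0,0]
    - [0.026,-0.028,0,0,0,0,0]
    - [0.026,-0.028,0,0,0,0,0]
    - [0.026,-0.028,0,0,0,0,0]
    - [0.026,-0.028,0,0,0,0,0]
    - [0.026,-0.028,0,0,0,0,0]
    - [0.026,-0.028,0,0,0,0,0]
    - [0.026,-0.028,0,0,0,0,0]

```text
t: 1.87
tool_pos: [0.573, 0.0419, 0.2312]
eef_rot: [3.141, 0.0, 0.379]
force: [0.5, 0.2, -0.4]
gripper_width: -0.002
grasp_force: 0.0
```

Request:
play_rows:
  moves:
    - [0.022,-0.03,0.03,0,0,0,0]
    - [0,0,0.04,0,0,6.6,0]
    - [0,0,0.04,0,0,6.6,0]
    - [0,0,0.035,0,0,0,0]
    - [0,0,0.01,0,0,0,0]
    - [0,0,0,0,0,0,0]
    - [0,0,0,0,0,0,0]
    - [0,0,0,0,0,0,0]

```text
t: 2.53
tool_pos: [0.5818, 0.0721, 0.0822]
eef_rot: [3.141, -0.003, 0.149]
force: [-0.4, -0.5, 0.2]
gripper_width: -0.003
grasp_force: 0.0
```

```bash
python3 - <<'E'
from h import *
from rig import manip
s=manip.state();print(s["tool_pos"],s["eef_rot"],s["t"],s["force"],s["gripper_width"])
go(s,[.582,.0786,.064],.153,1)
c=dict(np.load("w1.npz"));a=pw(c,327,136,.0035);b=pw(c,311,187,.0035);d=a-b;print((a+b)/2,np.arctan2(d[1],d[0]),np.linalg.norm(d))
t=dict(np.load("top0.npz"))
# two-view triangulation of pin head
A=[];B=[]
for cc,(u,v) in((c,(318.5,167)),(t,(447.25,225.25))):
    o=-cc["R"].T@cc["t"];r=cc["R"].T@np.array([(u-cc["cx"])/cc["fx"],(v-cc["cy"])/cc["fy"],1.]);r/=np.linalg.norm(r);M=np.eye(3)-np.outer(r,r);A.append(M);B.append(M@o)
print("pin head",np.linalg.lstsq(np.vstack(A),np.hstack(B),rcond=None)[0])
E
```

```text
[0.58182167 0.072071   0.08217119] [ 3.14106218e+00 -2.93210538e-03  1.49341692e-01] 2.5333 [-0.38584475 -0.52581943  0.21117424] -0.0030204148605989917
shift tool mm (at present yaw) [ 1.1 -6.4 18.2] after turn [ 1.2 -6.4 18.2] turn [ 0.03 -0.17 -0.21] yaw0 0.14934169205652514
[ 0.43713717 -0.30455481  0.0035    ] 0.08504489460376752 0.059210071240121995
pin head [ 0.43813805 -0.30454248  0.03437127]
```

Request:
play_rows:
  moves:
    - [0,-0.006,0.015,0,0,0,0]
    - [0,0,0.0035,0,0,0,0]
    - [0,0,0,0,0,0,0]
    - [0,0,0,0,0,0,0]

```text
t: 2.87
tool_pos: [0.5803, 0.0783, 0.0628]
eef_rot: [3.141, -0.001, 0.15]
force: [0.5, 0.9, 0.4]
gripper_width: -0.001
grasp_force: 0.0
```

Request:
play_rows:
  moves:
    - [0,0,0.001,0,0,0,0]
    - [0,0,0,0,0,0,0]
    - [0,0,0,0,0,0,0]

```text
t: 3.12
tool_pos: [0.5802, 0.0784, 0.0612]
eef_rot: [3.141, -0.001, 0.149]
force: [1.2, -0.3, 0.9]
gripper_width: 0.002
grasp_force: 0.5
```

Request:
play_rows:
  moves:
    - [0,0,0.001,0,0,0,0]
    - [0,0,0,0,0,0,0]
    - [0,0,0,0,0,0,0]

```text
t: 3.37
tool_pos: [0.5801, 0.0784, 0.0599]
eef_rot: [3.141, -0.001, 0.149]
force: [1.5, -0.7, 2.5]
gripper_width: -0.004
grasp_force: 1.5
```

Request:
play_rows:
  moves:
    - [0,0,0.001,0,0,0,0]
    - [0,0,0,0,0,0,0]
    - [0,0,0,0,0,0,0]

```text
t: 3.62
tool_pos: [0.5801, 0.0784, 0.0588]
eef_rot: [3.141, -0.001, 0.149]
force: [3.2, -1.4, 4.3]
gripper_width: -0.003
grasp_force: 2.4
```

Request:
play_rows:
  moves:
    - [0,-0.006,-0.001,0,0,0,0]
    - [0,-0.006,0,0,0,0,0]
    - [0,0,0,0,0,0,0]
    - [0,0,0,0,0,0,0]

```text
t: 3.95
tool_pos: [0.5776, 0.0912, 0.0595]
eef_rot: [-3.141, 0.001, 0.15]
force: [-1.2, 2.3, 4.3]
gripper_width: 0.005
grasp_force: 1.8
```

Request:
play_rows:
  moves:
    - [0,-0.006,0,0,0,0,0]
    - [0,-0.006,0,0,0,0,0]
    - [0,0,0,0,0,0,0]
    - [0,0,0,0,0,0,0]

```text
t: 4.28
tool_pos: [0.576, 0.103, 0.0596]
eef_rot: [-3.141, 0.0, 0.15]
force: [-0.1, 2.2, 3.4]
gripper_width: 0.0
grasp_force: 1.9
```

Request:
play_rows:
  moves:
    - [0,-0.006,0,0,0,0,0]
    - [0,-0.006,0,0,0,0,0]
    - [0,0,0,0,0,0,0]
    - [0,0,0,0,0,0,0]

```text
t: 4.62
tool_pos: [0.5743, 0.1147, 0.0596]
eef_rot: [-3.141, -0.0, 0.15]
force: [-0.4, 1.4, 3.9]
gripper_width: -0.003
grasp_force: 1.9
```

Request:
play_rows:
  moves:
    - [0,-0.006,0,0,0,0,0]
    - [0,-0.006,0,0,0,0,0]
    - [0,0,0,0,0,0,0]
    - [0,0,0,0,0,0,0]

```text
t: 4.95
tool_pos: [0.5725, 0.1266, 0.0596]
eef_rot: [-3.141, -0.0, 0.15]
force: [0.6, 2.7, 4.2]
gripper_width: 0.0
grasp_force: 2.0
```

Request:
play_rows:
  moves:
    - [0,-0.006,0,0,0,0,0]
    - [0,-0.006,0,0,0,0,0]
    - [0,0,0,0,0,0,0]
    - [0,0,0,0,0,0,0]

```text
t: 5.28
tool_pos: [0.5708, 0.1385, 0.0597]
eef_rot: [-3.141, -0.0, 0.15]
force: [-0.6, 2.7, 4.6]
gripper_width: -0.001
grasp_force: 2.4
```

Request:
play_rows:
  moves:
    - [0,-0.006,0,0,0,0,0]
    - [0,-0.006,0,0,0,0,0]
    - [0,0,0,0,0,0,0]
    - [0,0,0,0,0,0,0]

```text
t: 5.62
tool_pos: [0.5691, 0.1502, 0.0599]
eef_rot: [-3.142, -0.0, 0.15]
force: [0.0, 0.9, 6.0]
gripper_width: -0.004
grasp_force: 3.3
```

Request:
play_rows:
  moves:
    - [0,-0.006,0,0,0,0,0]
    - [0,-0.006,0,0,0,0,0]
    - [0,0,0,0,0,0,0]
    - [0,0,0,0,0,0,0]

```text
t: 5.95
tool_pos: [0.5681, 0.1624, 0.0609]
eef_rot: [-3.141, -0.003, 0.149]
force: [-0.2, 2.3, 15.9]
gripper_width: 0.0
grasp_force: 7.8
```

Request:
play_rows:
  moves:
    - [0,-0.006,0,0,0,0,0]
    - [0,-0.006,0,0,0,0,0]
    - [0,0,0,0,0,0,0]
    - [0,0,0,0,0,0,0]

```text
t: 6.28
tool_pos: [0.5664, 0.1745, 0.061]
eef_rot: [-3.141, -0.003, 0.149]
force: [-0.7, 4.3, 15.6]
gripper_width: -0.001
grasp_force: 8.0
```

Request:
play_rows:
  moves:
    - [0,-0.006,0,0,0,0,0]
    - [0,0,0,0,0,0,0]
    - [0,0,0,0,0,0,0]
    - [0,0,0,0,0,0,0]

```text
t: 6.62
tool_pos: [0.5655, 0.1799, 0.0609]
eef_rot: [-3.141, -0.003, 0.149]
force: [0.2, 0.0, 15.2]
gripper_width: 0.0
grasp_force: 7.9
```

Request:
play_rows:
  moves:
    - [0,-0.006,0,0,0,0,0]
    - [0,0,0,0,0,0,0]
    - [0,0,0,0,0,0,0]
    - [0,0,0,0,0,0,0]

```text
t: 6.95
tool_pos: [0.5646, 0.1861, 0.0608]
eef_rot: [-3.141, -0.003, 0.149]
force: [-0.8, 3.2, 14.7]
gripper_width: 0.004
grasp_force: 7.0
```

Request:
play_rows:
  moves:
    - [0,-0.006,0,0,0,0,0]
    - [0,0,0,0,0,0,0]
    - [0,0,0,0,0,0,0]
    - [0,0,0,0,0,0,0]

```text
t: 7.28
tool_pos: [0.5633, 0.192, 0.0601]
eef_rot: [-3.141, -0.002, 0.149]
force: [0.5, 2.9, 7.4]
gripper_width: 0.001
grasp_force: 3.8
```

Request:
play_rows:
  moves:
    - [0,-0.006,0,0,0,0,0]
    - [0,0,0,0,0,0,0]
    - [0,0,0,0,0,0,0]
    - [0,0,0,0,0,0,0]

```text
t: 7.62
tool_pos: [0.5622, 0.1977, 0.0599]
eef_rot: [-3.141, -0.001, 0.149]
force: [1.0, 2.2, 6.7]
gripper_width: -0.003
grasp_force: 3.0
```

Request:
play_rows:
  moves:
    - [0,0.016,0,0,0,0,0]
    - [0,0.016,0,0,0,0,0]
    - [0,0,0,0,0,0,0]
    - [0,0,0,0,0,0,0]
    - [0,0,0,0,0,0,0]

```text
t: 8.03
tool_pos: [0.5678, 0.1647, 0.0609]
eef_rot: [3.14, -0.003, 0.149]
force: [2.3, -9.8, 15.2]
gripper_width: -0.0
grasp_force: 7.8
```

Request:
play_rows:
  moves:
    - [0,0.006,0,0,0,0,0]
    - [0,0,0,0,0,0,0]
    - [0,0,0,0,0,0,0]
    - [0,0,0,0,0,0,0]

```text
t: 8.37
tool_pos: [0.5686, 0.1593, 0.0607]
eef_rot: [3.141, -0.003, 0.149]
force: [0.7, -5.8, 14.5]
gripper_width: 0.001
grasp_force: 7.0
```

Request:
play_rows:
  moves:
    - [0,0.006,0,0,0,0,0]
    - [0,0,0,0,0,0,0]
    - [0,0,0,0,0,0,0]
    - [0,0,0,0,0,0,0]

```text
t: 8.7
tool_pos: [0.5691, 0.1536, 0.0601]
eef_rot: [3.141, -0.002, 0.149]
force: [1.8, -2.8, 8.3]
gripper_width: 0.001
grasp_force: 3.7
```

The divider's edges are symmetric about y≈0.1725 at x≈0.567, so the middle is at cabinet y≈+45 mm. The target is (0.597, 0.177) with yaw 0.153. Next I fetch the hanger.

Request:
play_rows:
  moves:
    - [0,0,-0.02,0,0,0,0]
    - [-0.005,0.011,-0.035,0,0,0,0.06]
    - [-0.013,0.028,-0.025,0,0,0,0.06]
    - [-0.017,0.036,-0.01,0,0,0,0.06]
    - [-0.017,0.036,-0.01,0,0,0,0.06]
    - [-0.017,0.036,0,0,0,0,0.06]
    - [-0.017,0.036,0,0,0,0,0.06]
    - [-0.017,0.036,0,0,0,0,0.06]
    - [-0.017,0.036,0,0,0,0,0.06]
    - [-0.017,0.036,0,0,0,0,0.06]

```text
t: 9.53
tool_pos: [0.4752, -0.1558, 0.1594]
eef_rot: [-3.141, 0.001, 0.149]
force: [2.1, -0.8, -0.0]
gripper_width: 0.706
grasp_force: 0.0
```

Request:
play_rows:
  moves:
    - [-0.017,0.036,0,0,0,0,0.06]
    - [-0.017,0.036,0,0,0,0,0.06]
    - [-0.017,0.036,0,0,0,0,0.06]
    - [-0.015,0.032,0,0,0,0,0.06]
    - [-0.005,0.01,0,0,0,3.4,0.06]
    - [0,0,0,0,0,0,0.06]
    - [0,0,0,0,0,0,0.06]
    - [0,0,0,0,0,0,0.06]

```text
t: 10.2
tool_pos: [0.4285, -0.3124, 0.1593]
eef_rot: [-3.141, 0.001, 0.092]
force: [-0.1, -0.3, -0.3]
gripper_width: 0.705
grasp_force: 0.0
```

```bash
python3 - <<'E'
from h import *
from rig import manip
c=manip.capture("wrist");s=manip.state();np.savez("w2.npz",**c);cv2.imwrite("pics/w2.png",c["img"][:,:,::-1]);print(s["tool_pos"],s["eef_rot"],s["t"],s["force"],s["gripper_width"])
for p in([.4371,-.3046,.0035],[s["tool_pos"][0],s["tool_pos"][1],.0035]):
    q=c["R"]@np.array(p)+c["t"];print(q[:2]/q[2]*c["fx"]+[c["cx"],c["cy"]])
E
```

```text
[ 0.42867768 -0.31218139  0.15948472] [-3.14100898e+00  4.11265473e-04  9.22066531e-02] 10.25 [ 0.09754255  0.04998316 -0.96310481] 0.6973178761055608
[311.39806271 164.95485595]
[319.10602828 174.94470093]
```

View pics/w2.png

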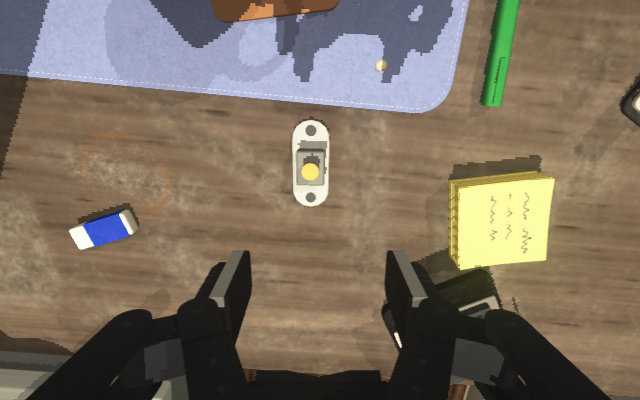

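The hanger holes are at (311,130) and (311,197), so it's parallel to the tool and its middle is at (0.438, -0.3045). Now I descend and grip it.

Request:
play_rows:
  moves:
    - [0.01,-0.007,0.03,0,0,0,0.06]
    - [0,0,0.04,0,0,0,0.06]
    - [0,0,0.04,0,0,0,0.06]
    - [0,0,0.03,0,0,0,0.06]
    - [0,0,0.014,0,0,0,0.06]
    - [0,0,0,0,0,0,0.06]
    - [0,0,0,0,0,0,0.06]

```text
t: 10.83
tool_pos: [0.438, -0.3045, 0.0055]
eef_rot: [-3.141, 0.001, 0.092]
force: [-0.2, -0.2, 0.1]
gripper_width: 0.702
grasp_force: 0.0
```

Request:
play_rows:
  moves:
    - [0,0,0,0,0,0,0]
    - [0,0,0,0,0,0,0]
    - [0,0,0,0,0,0,0]
    - [0,0,0,0,0,0,0]
    - [0,0,0,0,0,0,0]
    - [0,0,0,0,0,0,0]
  newtons: 30

```text
t: 11.33
tool_pos: [0.4383, -0.3058, 0.0071]
eef_rot: [3.14, -0.002, 0.09]
force: [0.4, 1.8, 6.4]
gripper_width: 0.269
grasp_force: 29.5
```

Request:
play_rows:
  moves:
    - [0,0,-0.015,0,0,0,0]
    - [0,0,-0.03,0,0,0,0]
    - [0,0,-0.04,0,0,0,0]
    - [0,0,-0.04,0,0,0,0]
    - [0.005,-0.012,-0.02,0,0,0,0]
    - [0.01,-0.024,0,0,0,0,0]
    - [0.015,-0.034,0,0,0,0,0]
    - [0.0155,-0.036,0,0,0,0,0]
    - [0.0155,-0.036,0,0,0,0,0]
    - [0.0155,-0.036,0,0,0,0,0]

```text
t: 12.17
tool_pos: [0.4981, -0.1197, 0.1516]
eef_rot: [3.141, -0.001, 0.089]
force: [1.5, -0.7, -0.5]
gripper_width: 0.265
grasp_force: 30.2
```

Request:
play_rows:
  moves:
    - [0.0155,-0.036,0,0,0,0,0]
    - [0.0155,-0.036,0,0,0,0,0]
    - [0.0155,-0.036,0,0,0,0,0]
    - [0.0155,-0.036,0,0,0,0,0]
    - [0.0155,-0.036,0,0,0,0,0]
    - [0.0155,-0.036,0,0,0,0,0]
    - [0.0155,-0.036,0,0,0,0,0]
    - [0.0155,-0.036,0,0,0,0,0]
    - [0.01,-0.02,0.02,0,0,-3.6,0]
    - [0,0,0.02,0,0,0,0]

```text
t: 13.0
tool_pos: [0.6051, 0.2018, 0.1118]
eef_rot: [-3.141, -0.005, 0.16]
force: [-1.0, -1.5, -1.0]
gripper_width: 0.269
grasp_force: 30.2
```

Request:
play_rows:
  moves:
    - [0,0,0.02,0,0,0,0]
    - [0,0,0,0,0,0,0]
    - [0,0,0,0,0,0,0]
    - [0,0,0,0,0,0,0]

```text
t: 13.33
tool_pos: [0.6042, 0.1973, 0.0921]
eef_rot: [-3.142, -0.002, 0.152]
force: [-0.4, 0.1, 0.9]
gripper_width: 0.269
grasp_force: 30.2
```

```bash
python3 - <<'E'
from h import *
from rig import manip
c=manip.capture("wrist");s=manip.state();np.savez("w3.npz",**c);cv2.imwrite("pics/w3.png",c["img"][:,:,::-1]);print(s["tool_pos"],s["eef_rot"],s["t"],s["force"],s["gripper_width"],s["grasp_force"])
go(s,[.597,.177,.09],.153,1)
E
```

```text
[0.6043423  0.19726778 0.09235261] [-3.14155691e+00 -2.26997955e-03  1.52392832e-01] 13.3833 [-0.55058795 -0.6145233  -0.76889772] 0.27027000143327184 30.169748067855835
shift tool mm (at present yaw) [-10.3  18.9   2.3] after turn [-10.3  18.9   2.4] turn [-0.   -0.13 -0.03] yaw0 0.15239283200918008
```

View pics/w3.png

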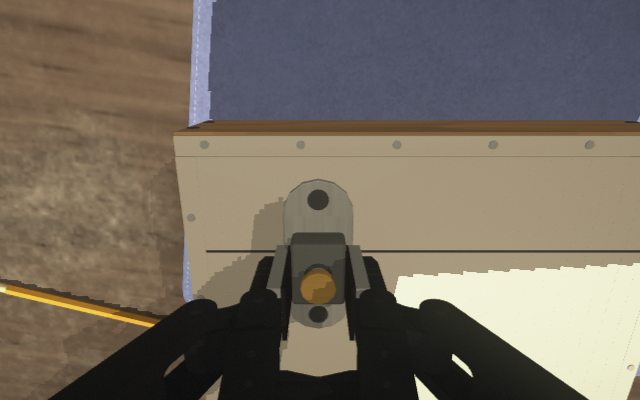

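The hanger is held straight, with holes at (318,199) and (318,314). The pencil line is a horizontal row at y≈251.

```bash
python3 - <<'E'
from h import *
c=dict(np.load("w3.npz"))
a=pw(c,318,199,.0893);b=pw(c,318,314,.0893);d=a-b;print("hanger",(a+b)/2,np.arctan2(d[1],d[0]),np.linalg.norm(d))
for u in(215,450,600):print("line",pw(c,u,251.3,.062))
print("depth pl",pw(c,318,199),pw(c,335,200),pw(c,500,200))
E
```

```text
hanger [0.60371116 0.19819773 0.0893    ] 0.15138569215097053 0.06032290223433366
line [0.58559994 0.25311293 0.062     ]
line [0.60523611 0.12456273 0.062     ]
line [0.61775955 0.04257673 0.062     ]
depth pl [0.63366198 0.20276673 0.08970209] [0.63375272 0.19507422 0.08793247] [0.63845212 0.10682997 0.06251753]
```

Request:
play_rows:
  moves:
    - [-0.005,0.01,0,0,0,0,0]
    - [-0.005,0.0095,0.008,0,0,0,0]
    - [0,0,0.009,0,0,0,0]
    - [0,0,0.003,0,0,0,0]
    - [0,0,0,0,0,0,0]
    - [0,0,0,0,0,0,0]
    - [0,0,0,0,0,0,0]

```text
t: 13.97
tool_pos: [0.597, 0.1769, 0.0709]
eef_rot: [3.142, -0.001, 0.153]
force: [0.4, 0.7, -0.9]
gripper_width: 0.268
grasp_force: 30.2
```

Request:
play_rows:
  moves:
    - [0,0,0.001,0,0,0,0]
    - [0,0,0.001,0,0,0,0]
    - [0,0,0,0,0,0,0]
    - [0,0,0,0,0,0,0]

```text
t: 14.3
tool_pos: [0.5969, 0.1768, 0.0688]
eef_rot: [3.142, -0.0, 0.153]
force: [1.0, -0.8, -0.3]
gripper_width: 0.273
grasp_force: 30.4
```

Request:
play_rows:
  moves:
    - [0,0,0.001,0,0,0,0]
    - [0,0,0,0,0,0,0]
    - [0,0,0,0,0,0,0]

```text
t: 14.55
tool_pos: [0.597, 0.1768, 0.0684]
eef_rot: [-3.142, -0.001, 0.153]
force: [-2.8, -0.4, 7.9]
gripper_width: 0.268
grasp_force: 31.2
```

Stiff contact, so the divider is underneath. Now I release and rise.

Request:
play_rows:
  moves:
    - [0,0,-0.0005,0,0,0,0.05]
    - [0,0,0,0,0,0,0.05]
    - [0,0,0,0,0,0,0.05]
    - [0,0,0,0,0,0,0.05]
    - [0,0,-0.01,0,0,0,0.05]
    - [0,0,-0.03,0,0,0,0.05]
    - [0,0,-0.03,0,0,0,0.05]
    - [0,0,0,0,0,0,0]
    - [0,0,0,0,0,0,0]
    - [0,0,0,0,0,0,0]

```text
t: 15.38
tool_pos: [0.5965, 0.1766, 0.1382]
eef_rot: [3.141, 0.0, 0.153]
force: [0.1, -1.3, -0.4]
gripper_width: 0.167
grasp_force: 0.0
```

```bash
python3 - <<'E'
from h import *
from rig import manip
c=manip.capture("wrist");s=manip.state();np.savez("w4.npz",**c);cv2.imwrite("pics/w4.png",c["img"][:,:,::-1]);print(s["tool_pos"],s["eef_rot"],s["t"],s["force"],s["gripper_width"],s["grasp_force"])
E
```

```text
[0.5963285  0.17655858 0.13753867] [3.14147939e+00 1.15105798e-03 1.52859692e-01] 15.4333 [ 0.5564012   0.67099755 -0.61241414] 0.07757483518012977 0.0
```

View pics/w4.png

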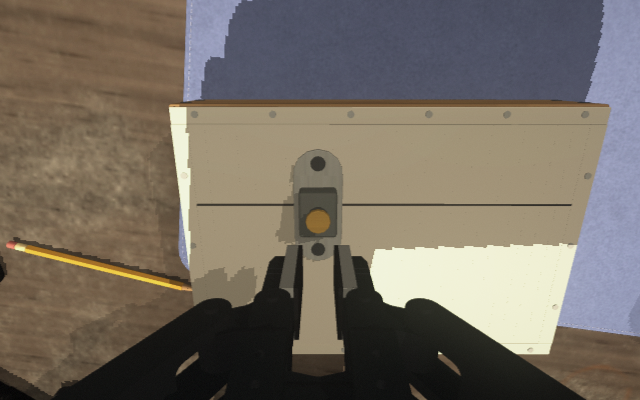

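The hanger lies across the line at (318,205), with holes at (318,163) and (318,249).

```bash
python3 - <<'E'
from h import *
c=dict(np.load("w4.npz"))
a=pw(c,318,163.3,.0655);b=pw(c,318,249.3,.0655);d=a-b;print("hanger",(a+b)/2,np.arctan2(d[1],d[0]),np.linalg.norm(d))
p,q=pw(c,230,204.7,.062),pw(c,550,204.7,.062);print("line",p,q,"x at .177",np.interp(.177,[q[1],p[1]],[q[0],p[0]]))
l,r=pw(c,170,104.5,.062),pw(c,609,104.5,.062);m=(l+r)/2;u=(l-r)/np.linalg.norm(l-r);print("far edge",l,r,np.linalg.norm(l-r),"hanger yc",((a+b)/2-m)@u)
print("pin",pw(c,318,222,.09))
E
```

```text
hanger [0.59614589 0.17753191 0.0655    ] 0.15180422543562722 0.06044055592029241
line [0.58831612 0.23594543 0.062     ] [0.62071673 0.02422067 0.062     ] x at .177 0.5973366406607181
far edge [0.64786932 0.27703981 0.062     ] [0.68843301 0.01167836 0.062     ] 0.26844387819260807 hanger yc 0.0436724003524621
pin [0.59636093 0.17756242 0.09      ]
```

Placement checks out: about 1 mm off the line and 1 mm off the divider. Next I press the pin.

Request:
play_rows:
  moves:
    - [0,0,0.02,0,0,0,0]
    - [0,0,0.02,0,0,0,0]
    - [0,0,0.004,0,0,0,0]
    - [0,0,0.001,0,0,0,0]
    - [0,0,0.001,0,0,0,0]
    - [0,0,0.001,0,0,0,0]
    - [0,0,0.001,0,0,0,0]
    - [0,0,0,0,0,0,0]

```text
t: 16.1
tool_pos: [0.597, 0.1767, 0.0906]
eef_rot: [3.142, -0.001, 0.153]
force: [0.2, 1.0, -0.5]
gripper_width: 0.003
grasp_force: 0.0
```

Request:
play_rows:
  moves:
    - [0,0,0.001,0,0,0,0]
    - [0,0,0.001,0,0,0,0]
    - [0,0,0.001,0,0,0,0]
    - [0,0,0,0,0,0,0]
    - [0,0,0,0,0,0,0]

```text
t: 16.52
tool_pos: [0.5974, 0.1767, 0.0883]
eef_rot: [3.142, -0.002, 0.153]
force: [-0.7, -0.0, 7.9]
gripper_width: 0.001
grasp_force: 3.9
```

Request:
play_rows:
  moves:
    - [0,0,0.001,0,0,0,0]
    - [0,0,0.001,0,0,0,0]
    - [0,0,0,0,0,0,0]
    - [0,0,0,0,0,0,0]

```text
t: 16.85
tool_pos: [0.5975, 0.1768, 0.0864]
eef_rot: [-3.142, -0.003, 0.153]
force: [-0.7, -1.2, 8.3]
gripper_width: 0.0
grasp_force: 4.3
```

Request:
play_rows:
  moves:
    - [0,0,0.001,0,0,0,0]
    - [0,0,0.001,0,0,0,0]
    - [0,0,0,0,0,0,0]
    - [0,0,0,0,0,0,0]

```text
t: 17.18
tool_pos: [0.5976, 0.1767, 0.0844]
eef_rot: [3.142, -0.003, 0.153]
force: [0.0, 1.9, 9.1]
gripper_width: -0.001
grasp_force: 4.4
```

Request:
play_rows:
  moves:
    - [0,0,0.001,0,0,0,0]
    - [0,0,0,0,0,0,0]
    - [0,0,0,0,0,0,0]

```text
t: 17.43
tool_pos: [0.5975, 0.1769, 0.0834]
eef_rot: [-3.142, -0.003, 0.153]
force: [-0.5, 0.4, 9.0]
gripper_width: 0.001
grasp_force: 4.5
```

Request:
play_rows:
  moves:
    - [0,0,0.0007,0,0,0,0]
    - [0,0,0,0,0,0,0]
    - [0,0,0,0,0,0,0]

```text
t: 17.68
tool_pos: [0.5978, 0.177, 0.0831]
eef_rot: [-3.141, -0.003, 0.153]
force: [-0.7, 1.0, 12.2]
gripper_width: -0.002
grasp_force: 5.9
```

Request:
play_rows:
  moves:
    - [0,0,0.0005,0,0,0,0]
    - [0,0,0,0,0,0,0]
    - [0,0,0,0,0,0,0]

```text
t: 17.93
tool_pos: [0.598, 0.177, 0.083]
eef_rot: [-3.141, -0.004, 0.153]
force: [-0.2, -1.6, 14.5]
gripper_width: 0.001
grasp_force: 7.3
```

Request:
play_rows:
  moves:
    - [0,0,-0.004,0,0,0,0]
    - [0,0,-0.03,0,0,0,0]
    - [0,0,-0.035,0,0,0,0]
    - [0,0,0,0,0,0,0]
    - [0,0,0,0,0,0,0]
    - [0,0,0,0,0,0,0]

```text
t: 18.43
tool_pos: [0.5965, 0.1766, 0.1497]
eef_rot: [3.142, 0.0, 0.153]
force: [-0.7, 0.0, -0.3]
gripper_width: -0.005
grasp_force: 0.0
```

```bash
python3 - <<'E'
from h import *
from rig import manip
c=manip.capture("wrist");s=manip.state();cv2.imwrite("pics/w5.png",c["img"][:,:,::-1]);print(s["tool_pos"],s["t"],s["force"]);np.savez("w5.npz",**c)
P=cloud(c);p=P[(abs(P[...,0]-.597)<.006)&(abs(P[...,1]-.177)<.006)&(P[...,2]<.1)];print("head z",np.percentile(p[:,2],[50,90]))
E
```

```text
[0.59628074 0.17655108 0.14909171] 18.4833 [ 0.02414467  0.24539896 -0.42157813]
head z [0.08432166 0.08522798]
```

View pics/w5.png

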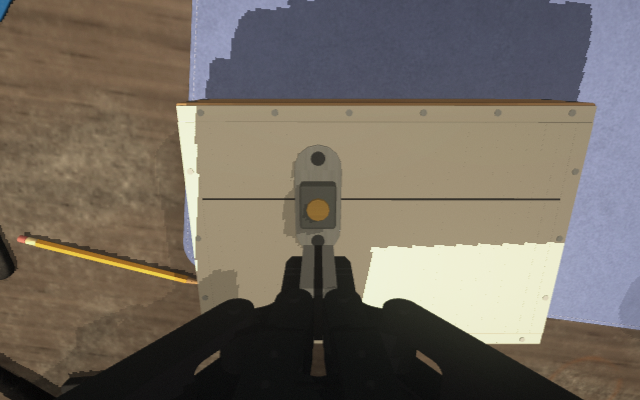

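The pin head at (318,210) now stands at z≈0.084, which is fully home. The hanger hasn't moved from the line.

```bash
python3 -c "
from rig import manip
print(manip.sign_off())"
```

```text
the job is handed in; nothing more can be done
None
```

The hanger lies on the pencil line over the hidden divider (about 1 mm off by camera), its pin is pressed fully home, and the job is handed in at about 18.5 s; the judge's verdict was not shown.

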